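# Press the bush, then hold the drive cover over its housing

## Task

Seat the bush in the nose of the stepped cover plate as it lies in the hand press: push the press lever down to its stop and let it spring back up. Then take the cover out and hold it level and still about 15 mm above the rim of the open drive housing, nose over nose, so that all three threaded holes show wholly through the cover's holes and I can start the screws; finish while holding it there, not resting on anything, and leave the other things on the bench where they are.

Things in the scene. Friction and masses are not known exactly. Their poses are not given: they have to be found in the camera images.
- press: green hand lever press, fixed. Origin on the bench under the ram axis; x points from the open throat back to the column, z up. Base x -140 to +110, y +-55, 30 mm high. Head over it x -20 to +110, y +-30, z 85 to 165 mm. The ram, 18 mm round, ends 51 mm above the bench at rest and drops 14 mm with the lever (stops just short of the cover).
- press_lever (a joint): press lever, rad: 0 = up at rest, 0.75 = down at its stop. Hinge axis: the press's x axis through y = 0, z = 125 mm (press frame). It points to the press's -y side, 0.6 rad above level at rest, 0.15 rad below level at the stop. A spring lifts it back; pushing on the grip takes about 5 N at first, 10 N at the stop.
- lever_grip (a point): middle of the lever's black rubber grip, 125 mm from the hinge axis; the grip is a round bar 20 mm in diameter, about 45 mm long plus round ends; push on it from above. At rest its end reaches 217 mm above the bench: carry things over or around it.
- press_point (a point): point straight under the ram, 35 mm above the bench, where the cover's nose hole lies at the start (upper face of the cover).
- cover: the cover to hold: stepped aluminium plate 5 mm thick, black hub on top, 0.15-0.31 kg. Origin on its underside, x to its nose, z up. Wide part x -65 to 35, y +-42; nose x 35 to 85, y +-20 mm. 17 mm holes at (-53,28), (-53,-28) and, in the nose, (70,0). At first it lies loose on the press base (z 30 mm), nose under the ram, its x along the press's x within 0.05 rad.
- cover_hub (a point): centre of the top of the cover's hub, the place to grip: a black block 40 mm (cover's x) by 24 mm (cover's y) by 30 mm tall, centred at (-20, 0) mm; its top is 35 mm above the cover's underside. Its axes are the cover's.
- housing: open steel drive housing with the same stepped outline as the cover (150 mm long, wide end 84 mm, nose 40 mm), fixed to the bench. Origin on the bench; x points to its nose, z up. Flat rim and three round bosses, all 55 mm above the bench; each boss has an 8 mm dark threaded hole, at the same x, y as the cover's holes.
- cover_hole0 (a point): centre of the cover's hole (wide end, y +28 mm), at its underside
- housing_hole0 (a point): mouth of the threaded hole in the housing's boss (wide end, y +28 mm), 55 mm above the bench; cover_hole0 belongs over it
- cover_hole1 (a point): centre of the cover's hole (wide end, y -28 mm), at its underside
- housing_hole1 (a point): mouth of the threaded hole in the housing's boss (wide end, y -28 mm), 55 mm above the bench; cover_hole1 belongs over it
- cover_hole2 (a point): centre of the cover's hole (nose), at its underside
- housing_hole2 (a point): mouth of the threaded hole in the housing's boss (nose), 55 mm above the bench; cover_hole2 belongs over it
- spray_can: bystander, leave alone: white spray can, 54 mm diameter, 160 mm tall; origin: centre of its foot
- cleaner_bottle: bystander, leave alone: green glass bottle, 60 mm diameter, 170 mm tall; origin: centre of its foot
- bolt_jar: bystander, leave alone: glass jar with steel cap, 60 mm diameter, 70 mm tall; origin: centre of its foot
- wrench: bystander, leave alone: steel open-end wrench lying flat on the bench; origin: on the bench under its middle
- sprocket: bystander, leave alone: dark steel ring, 64 mm outside, 8 mm thick, lying flat; origin: centre of its underside
- flat_cover: bystander, leave alone: another cover, NOT to be used: small plain rectangle 70 x 50 x 5 mm with four small holes and no hub; origin: centre of its underside
- screwdriver: bystander, leave alone: screwdriver lying on the bench; origin: on the bench under its middle
There are look-alikes about, which are no part of the job. Of the things like the cover, leave any that is brown; of the rest the smaller one is meant.

How it is judged:
By the outcome, as a careful person would: the job done as asked, in the order asked, and still so for the second after the job is handed in, while the arm keeps its last pose, push and grip.
It also fails if it takes over 64 s, if anything falls off the work surface, if the arm or the gripper's body presses on something with over 40 N, if the wrist force passes 120 N, or if a joint passes its speed limit or range.

## Robot

A 6-joint arm with a two-finger parallel gripper is mounted at the origin on the work surface. World frame = base frame: x ahead of the robot, y to its left, z up, the work surface at z = 0. Lengths are in mm, angles in rad, forces in N, time in s.
With the tool pointing down it reaches from about 350 to 775 mm from the base axis. Payload 7.3 kg.
Tool frame: the origin (TCP) lies between the finger pads; the fingertips stand 8 mm ahead of it and the grasp point (between the pads) lies 11 mm behind it; y points along the fingers, z is the direction in which the jaws open and shut, and the axes are right-handed (so a half turn about y gives the same grasp; the last joint's range is limited). The gripper opens to 92 mm and grips with 3 to 60 N. Pads are 19 mm wide; open, the fingers measure 130 mm over their backs; the gripper's body (75 mm by 190 mm) begins 47 mm behind the grasp point.
Start: joints at [-0.146, 0.342, 1.524, -0, 1.275, -0.146], TCP at [525.018, 0.02, 234.741] pointing down, gripper open.
Joint ranges: [-2.53, 2.53], [-0.77, 2.02], [0.04, 2.7], [-1, 4.14], [0.28, 2.66], [-3.11, 3.11]. Speed limits (rad/s): [2.57, 2.57, 3.14, 3.14, 3.14, 3.14].

## Interface

Orientations are given as [roll, pitch, yaw] about the fixed x, y, z axes, in that order (R = Rz(yaw) Ry(pitch) Rx(roll)).
In Python, from plant import bot, vision, job gives the robot as it stands. The module is installed in compiled form; this text tells all that it offers.
- The arm moves only by the tool arm_command, never from a script. Its argument "deltas" is a list of rows, each a list of 4 numbers: the shift along the tool's x, y, z in m, then the turn about the tool's y in degrees. In form: [[x, y, z, twist], ...]. A call has 1 to 5 rows; each row shifts and turns the commanded pose from where the row before left it, along the tool's axes as they then stand; what a row does not reach is not made up. A row lasts 1/10 s, in which the tool goes at most 50 mm and 8.59 degrees, less where a joint would pass 70% of its speed; a pose out of reach is approached as far as the arm can. A call is refused whole if a number of a shift passes 0.05 or a number of a turn 8.59, either way. A call with a gripper value outside its range is refused whole. "claw" is the closure in counts, from 0 (fully open) to 255 (shut), set as the call begins (left out, the last holds). The fingers move at their own pace and stop on an object; the grip force is fixed at half the most. Time passes only in rows, so rows that do not move let the fingers close. It gives the time, the measured TCP pose, the force and the opening at its end, in the units of the state.
- bot.get_obs(): the state, without advancing time (a new reading comes with each control period).
- vision.capture(name): name is "scene" or "side" or "wrist"; returns a dict with "img" (384x512x3 uint8, red, green, blue), "camera_matrix" (3x3 intrinsics, pixels), "dist_coeffs" ([k1, k2, p1, p2, k3] as OpenCV has them; the pictures are not rectified), "world_to_cam" (4x4, takes a point from world to camera coordinates); the wrist camera has in their place "mount" (4x4, takes a point from camera to tool coordinates, whose origin is the TCP and whose axes are the tool frame's). Camera axes: x right, y down, z forward; pixel columns grow to the right and rows downward; lengths in mm; the calibration is good to about 2 mm. A picture is of the moment at which its call begins: read the wrist's pose just before it. There is no depth.
- job.close_job(): hands the job in, once; it reports no verdict.
Trained networks look in a picture, given as the dict that the camera call returned (one of the last four; its "shot" number tells which), for a name from the list of things; names that differ only in an ending like _2 or _b are one class to them, and where a whole thing is asked for, a point or a joint stands for the part that bears it (a point fixed in the world has none). Each returns a list of dicts, best first, with "confidence" (0 to 1); they miss things now and then, are a little off and sometimes report something else, mostly with a low value. They report only what shows in the picture. A call takes as long as a camera call. They do not tell look-alikes from the thing itself.
- vision.find_in(picture, name): "xyz" ([x, y, z] in mm, in the coordinates of the camera as it stood for that picture, good to about 4 mm: the middle of the surface that is visible of it).
- vision.regions_of(picture, name): "mask" (384x512 bool, what is visible of it).
The state is a dict: "time": time; "joint_positions": joint angles; "dq": joint speeds; "tau": joint torques, N m; "tool_pos": TCP position; "tcp_rot": TCP orientation; "contact_force": force on the tool from outside, world axes, zero at the start; "moment": the same for the moment, N m; "grip_width": finger opening in mm.
Only numpy, scipy, OpenCV 4.12 (cv2) and the standard library are available. Lean on these libraries where they do the work, as an engineer would, in place of code of your own. Each camera call takes 0.05 s, during which the arm holds its last target. There are 200 camera calls.

## Working session

There is one attempt and no reset: what is moved stays moved. The work goes in short steps, Python scripts to look and compute and a tool call to move; the robot and the scene stay as the last step left them, time stands still between calls to the robot, and variables do not carry over. Pictures are saved under pics/ and viewed, about 8 in all and at most 12, crops included, and the job is handed in when it is done.

Besides the shell and the picture viewer there is one more tool, called after "Call:" as a command line: name --pt "numbers of a row" for each row, then --argument value for the rest. arm_command: Moves the arm, as the interface text tells. Its arguments: {"type":"object","properties":{"deltas":{"type":"array","items":{"type":"array","items":{"type":"number"}}},"claw":{"type":"number"}},"required":["deltas"]}

```bash
mkdir -p pics; cat > h.py <<'E'
import numpy as np, cv2
from plant import bot, vision, job
from scipy.spatial.transform import Rotation as R
def T_tool(o):
    T=np.eye(4); T[:3,:3]=R.from_euler('xyz',o['tcp_rot']).as_matrix(); T[:3,3]=o['tool_pos']; return T
def cam2world(p,o=None):
    return T_tool(o)@np.array(p['mount']) if 'mount' in p else np.linalg.inv(np.array(p['world_to_cam']))
def ray(p,uv,z,o=None):
    C=cam2world(p,o)
    uv=np.array(uv,float).reshape(-1,1,2)
    n=cv2.undistortPoints(uv,np.array(p['camera_matrix']),np.array(p['dist_coeffs'])).reshape(-1,2)
    d=np.c_[n,np.ones(len(n))]@C[:3,:3].T; c=C[:3,3]
    return c+d*((z-c[2])/d[:,2])[:,None]
def proj(p,X,o=None):
    W=np.linalg.inv(cam2world(p,o)); X=np.array(X,float).reshape(-1,3)
    return cv2.projectPoints(X,cv2.Rodrigues(W[:3,:3])[0],W[:3,3],np.array(p['camera_matrix']),np.array(p['dist_coeffs']))[0].reshape(-1,2)
def find(p,name,o=None):
    C=cam2world(p,o)
    return [(round(d['confidence'],2),np.round(C[:3,:3]@np.array(d['xyz'])+C[:3,3],1).tolist()) for d in vision.find_in(p,name)]
def save(p,f,crop=None,s=1):
    im=p['img']
    if crop: a,b,c,d=crop; im=im[b:d,a:c]
    cv2.imwrite('pics/'+f,cv2.cvtColor(cv2.resize(im,None,fx=s,fy=s,interpolation=cv2.INTER_CUBIC),cv2.COLOR_RGB2BGR))
E
python3 - <<'E'
from h import *
o=bot.get_obs(); print(o)
np.set_printoptions(precision=2,suppress=True)
ims=[]
for c in ['scene','side']:
    p=vision.capture(c); ims.append(p['img']); print(c,cam2world(p))
    for n in ['press','lever_grip','press_point','cover','cover_hub','housing','housing_hole0','housing_hole1','housing_hole2','spray_can','cleaner_bottle','bolt_jar','flat_cover']:
        print(n,find(p,n))
    save(p,c+'.png',s=1.5)
p=vision.capture('wrist'); print(p['mount'],T_tool(o))
E
```

```text
{'time': 0.0, 'joint_positions': array([-1.45972767e-01,  3.42702591e-01,  1.52502847e+00,  1.63792580e-06,
        1.27539624e+00, -1.46024827e-01]), 'dq': array([ 0.00071438, -0.00242017, -0.00028253, -0.00176175,  0.00116875,
       -0.00086607]), 'tau': array([ 7.61924657e-04, -4.31245601e+01, -2.44219762e+01,  7.17750052e-02,
        5.59406646e-02, -1.04314388e-04]), 'tool_pos': array([5.24599975e+02, 9.58582562e-02, 2.34051407e+02]), 'tcp_rot': array([-1.57231442e+00,  2.24851311e-04, -1.57074491e+00]), 'contact_force': array([-0.15993597, -0.73952476,  0.37703596]), 'moment': array([-0.01684942,  0.02423339,  0.02874104]), 'grip_width': 91.75196566434886}
scene [[   0.79    0.4    -0.46  977.39]
 [   0.61   -0.52    0.6  -653.94]
 [  -0.     -0.76   -0.65  875.65]
 [   0.      0.      0.      1.  ]]
press [(0.93, [589.1, 195.9, 88.5])]
lever_grip [(0.6, [572.1, 98.9, 209.8])]
press_point [(0.56, [588.3, 195.7, 88.7])]
cover [(0.92, [480.4, 192.0, 37.6]), (0.76, [309.8, 461.3, 6.6]), (0.59, [319.5, -178.7, 6.8])]
cover_hub [(0.85, [318.6, -178.2, 3.8]), (0.64, [308.9, 466.4, 8
[... 1092 characters left out ...]
ing [(0.84, [546.3, -201.7, 34.0]), (0.23, [319.0, 266.9, 1.1])]
housing_hole0 [(0.77, [543.7, -198.6, 34.9])]
housing_hole1 [(0.77, [543.7, -198.6, 34.9])]
housing_hole2 [(0.77, [543.7, -198.6, 34.9])]
spray_can [(0.69, [489.5, 464.5, 108.7])]
cleaner_bottle [(0.72, [641.1, 467.0, 90.8]), (0.21, [487.7, 466.0, 109.3])]
bolt_jar [(0.51, [449.8, -347.1, 46.6]), (0.45, [546.1, -200.0, 33.4])]
flat_cover [(0.65, [320.3, 268.9, 3.0])]
[[  -0.      0.97    0.25  -68.14]
 [   0.     -0.25    0.97 -149.72]
 [   1.      0.     -0.      0.62]
 [   0.      0.      0.      1.  ]] [[  0.    -0.     1.   524.6 ]
 [ -1.     0.     0.     0.1 ]
 [ -0.    -1.    -0.   234.05]
 [  0.     0.     0.     1.  ]]
```

View pics/scene.png

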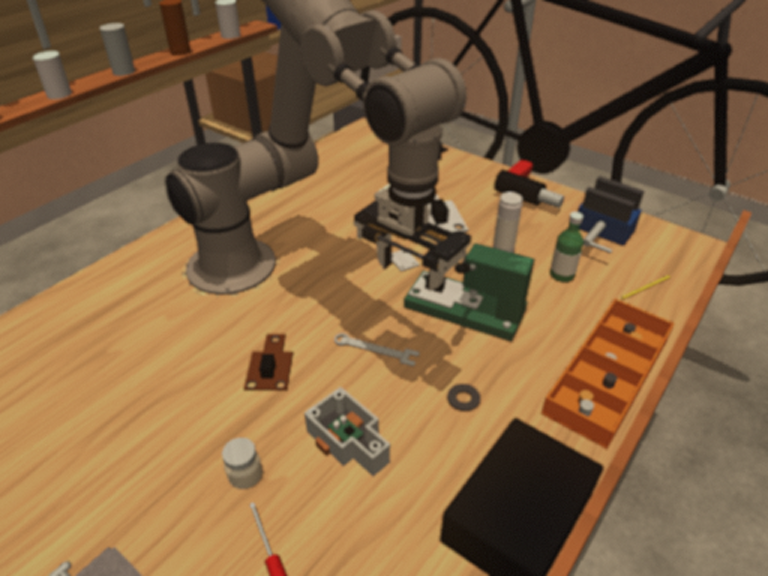

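View pics/side.png

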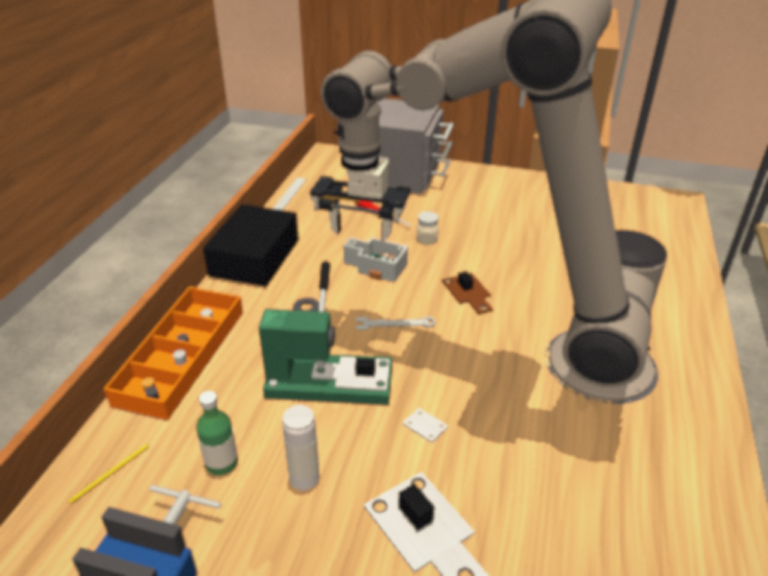

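The side picture shows three cover-like things. The one on the press base has its hub at (366,366) and its nose under the ram. A larger white one lies at (420,520), and a brown one at (465,285). Leaving out the brown one, the smaller is the one in the press, which is where the task says it is. I'll check this with the wrist camera from above.

Call:
arm_command --pt "-0.03 -0.03 0 0" --pt "-0.04 -0.03 -0.01 0" --pt "-0.04 -0.03 -0.01 0" --pt "0 0 0 0"

```text
time: 1.85
tool_pos: [505.7, 112.4, 328.0]
tcp_rot: [-1.563, 0.002, -1.566]
contact_force: [0.5, -0.7, 0.4]
grip_width: 91.7
```

```bash
python3 - <<'E'
from h import *
import pickle
np.set_printoptions(precision=2,suppress=True)
o=bot.get_obs(); p=vision.capture('wrist'); print(o['tool_pos'],o['tcp_rot'])
for n in ['press','lever_grip','press_point','cover','cover_hub','cover_hole0','cover_hole1','cover_hole2']: print(n,find(p,n,o))
save(p,'w1.png',s=1.5)
s=vision.capture('side'); c=vision.capture('scene')
for q in (s,c): print(find(q,'lever_grip'),find(q,'housing'))
pickle.dump((o,p,s,c),open('v1.pkl','wb'))
a=cv2.resize(s['img'][130:290,160:280],None,fx=3.3,fy=3.3,interpolation=2); b=cv2.resize(c['img'][130:290,220:340],None,fx=3.3,fy=3.3,interpolation=2)
save({'img':np.hstack([a,b])},'crop1.png')
E
```

```text
[505.73 112.44 328.02] [-1.56  0.   -1.57]
press [(0.81, [569.3, 207.4, 165.2])]
lever_grip [(0.57, [562.2, 128.4, 202.9])]
press_point [(0.97, [564.1, 211.2, 162.9])]
cover [(0.98, [473.4, 200.0, 31.2]), (0.49, [333.0, -143.4, 6.7])]
cover_hub [(0.71, [473.8, 199.3, 32.5]), (0.66, [332.8, -142.1, 4.3])]
cover_hole0 [(0.85, [471.8, 197.7, 34.6]), (0.54, [328.7, -145.9, 3.7]), (0.41, [644.2, 7.8, 8.8])]
cover_hole1 [(0.85, [471.8, 197.7, 34.6]), (0.54, [328.7, -145.9, 3.7]), (0.41, [644.2, 7.8, 8.8])]
cover_hole2 [(0.85, [471.8, 197.7, 34.6]), (0.54, [328.7, -145.9, 3.7]), (0.41, [644.2, 7.8, 8.8])]
[(0.68, [561.5, 130.3, 194.4])] [(0.6, [550.4, -201.9, 32.0]), (0.5, [467.8, 206.7, 35.9])]
[(0.62, [548.4, -215.6, 30.2]), (0.43, [572.4, 100.4, 209.6])] [(0.75, [547.2, -218.5, 35.2])]
```

View pics/w1.png

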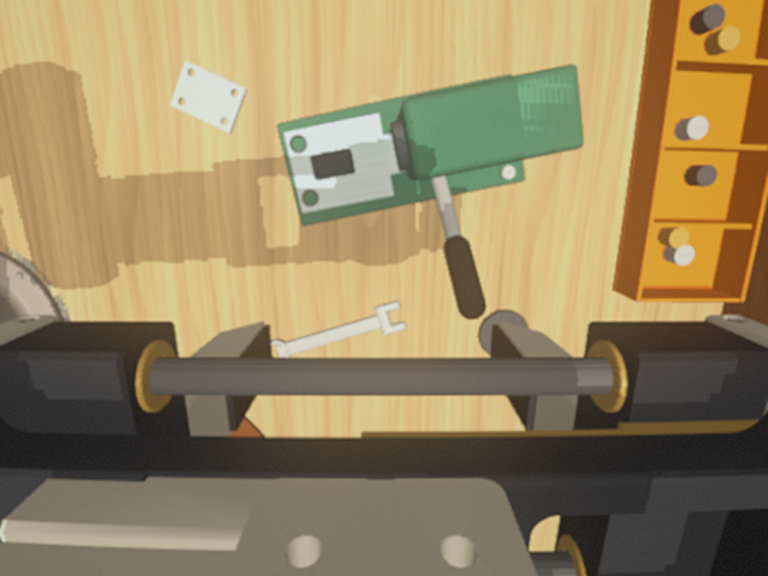

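View pics/crop1.png

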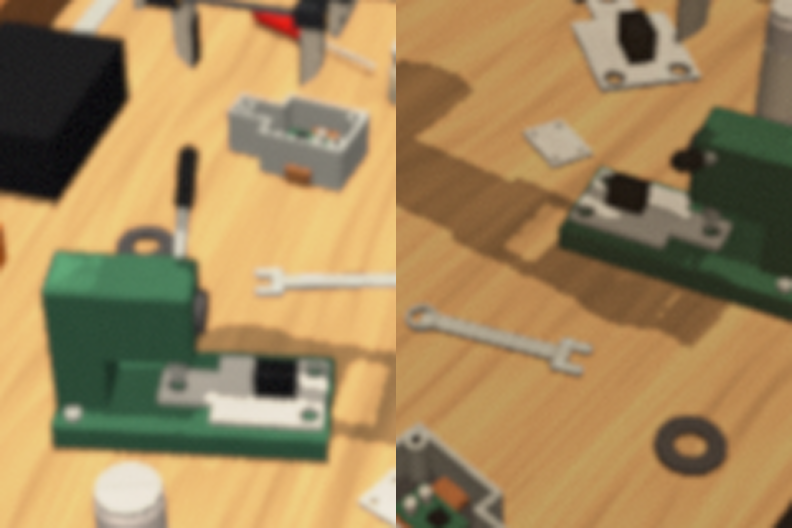

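The wrist picture shows the press cover with its hub at (332,164), its wide-end holes at (298,144) and (311,197), and the lever grip running from (455,240) to (474,312). Its nose lies under the head. This is the smaller non-brown cover, so it is the one to use. Next I'll compute the poses.

```bash
python3 - <<'E'
from h import *
import pickle
np.set_printoptions(precision=1,suppress=True)
o,p,s,c=pickle.load(open('v1.pkl','rb'))
f=lambda L:(np.array(L,float)+.5)/1.5-.5
print('hub',ray(p,f([(311,160),(349,150),(354,170),(316,180)]),65,o), 'mean',ray(p,f([(332,164)]),65,o))
h=ray(p,f([(298,144),(311,197)]),35,o);print('holes',h,np.linalg.norm(h[0]-h[1]),np.arctan2(*(h[0]-h[1])[[0,1]]*[-1,1]))
b=ray(p,f([(278,126),(302,224),(525,178)]),30,o);print('base',b,np.linalg.norm(b[1]-b[0]),np.linalg.norm(b[2]-b[1]))
d=b[2]-b[1];y=np.arctan2(d[1],d[0]);print('yaw',y, np.arctan2(*(b[0]-b[1])[[0,1]]*[-1,1]))
Rm=R.from_euler('z',y).as_matrix()
print('press org from corners',(b[0]+b[1])/2-Rm@[-140,0,0], b[2]-Rm@[110,-55,0])
print('grip',ray(p,f([(464,276)]),195.6,o),'ends',ray(p,f([(454,238)]),178,o),ray(p,f([(474,316)]),214,o))
# side grip: crop coords /3.3 + offset
g=(np.array([[187,178],[190,150]])+.5)/3.3-.5+[160,130]
print('side grip',ray(s,g,195.6),ray(s,g[1:],214))
# side: nose hole (178,383), cover z35
q=(np.array([[178,383],[310,414]])+.5)/3.3-.5+[160,130]
print('side holes',ray(s,q,35))
q=(np.array([[710-396,230],[586-396,208]])+.5)/3.3-.5+[220,130]
print('scene holes',ray(c,q,35))
E
```

```text
hub [[439.5 199.3  65. ]
 [476.7 208.7  65. ]
 [481.4 189.9  65. ]
 [443.8 180.3  65. ]] mean [[459.9 195.5  65. ]]
holes [[421.8 216.6  35. ]
 [433.5 162.6  35. ]] 55.26666298666336 0.21304450325967442
base [[400.8 235.   30. ]
 [421.8 133.3  30. ]
 [663.1 184.   30. ]] 103.7806532557252 246.51395242632668
yaw 0.20706033487670863 0.20433874305370986
press org from corners [548.3 212.9  30. ] [544.1 215.2  30. ]
grip [[566.6 114.2 195.6]] ends [[561.4 139.  178. ]] [[571.1  90.4 214. ]]
side grip [[562.5 115.4 195.6]
 [574.4  73.3 195.6]] [[564.9  97.8 214. ]]
side holes [[545.1 211.3  35. ]
 [418.7 216.5  35. ]]
scene holes [[545.3 213.9  35. ]
 [428.8 167.1  35. ]]
```

Call:
arm_command --claw 255 --pt "0 0 0 -6" --pt "0 0 0 -5.9" --pt "0.004 0.03 0.03 0" --pt "0 0.04 0.03 0" --pt "0 0 0 0"

```text
time: 3.1
tool_pos: [564.8, 116.9, 246.1]
tcp_rot: [-1.582, 0.002, -1.363]
contact_force: [-1.2, -0.2, -1.2]
grip_width: 56.3
```

```bash
cat > w.py <<'E'
from h import *
import sys
o=bot.get_obs(); P=o['tool_pos']-[545.5,213.5,0]
print('press frame',np.round(R.from_euler('z',-.207).apply(P),1),'rot',np.round(o['tcp_rot'],3),'F',np.round(o['contact_force'],1),o['grip_width'],o['time'])
if len(sys.argv)>1:
    p=vision.capture('wrist'); s=vision.capture('side'); a=s['img'][130:290,150:290]
    save({'img':np.hstack([cv2.resize(p['img'],(480,360)),cv2.resize(a,(315,360),interpolation=2)])},sys.argv[1])
E
python3 w.py look1.png
```

```text
press frame [ -1.  -98.5 246.1] rot [-1.582  0.002 -1.363] F [-1.2 -0.2 -1.2] 56.34605073029735 3.1
```

View pics/look1.png

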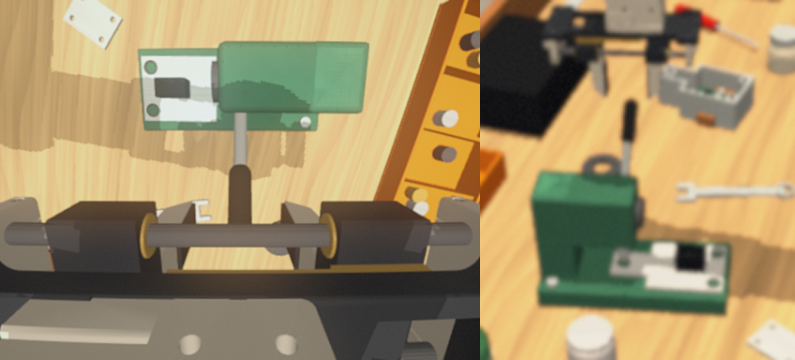

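The closing jaws are centred on the grip (column 240 against 239), and the tool is square to the press. Now I'll go down onto the grip.

Call:
arm_command --claw 255 --pt "0 0 0 0" --pt "0 0 0 0" --pt "0 0 0 0" --pt "0 0.015 0 0" --pt "0 0.015 0 0"

```text
time: 3.7
tool_pos: [565.2, 116.9, 225.0]
tcp_rot: [-1.567, -0.001, -1.363]
contact_force: [0.7, -0.1, -0.9]
grip_width: 8.5
```

Call:
arm_command --pt "0.003 0.012 0 0" --pt "0.005 0.014 0 0" --pt "0.005 0.014 0 0" --pt "0.004 0.014 0 0" --pt "0.003 0.014 0 0"

```text
time: 4.2
tool_pos: [570.4, 96.0, 157.2]
tcp_rot: [-1.567, -0.003, -1.363]
contact_force: [-1.0, -4.0, 8.5]
grip_width: 0.6
```

```bash
python3 w.py
```

```text
press frame [   0.2 -120.1  157.2] rot [-1.567 -0.003 -1.363] F [-1.  -4.   8.5] 0.5612633495230502 4.2
```

Call:
arm_command --pt "0.001 0.012 0 0" --pt "0 0.008 0 0" --pt "0 0 0 0" --pt "0 0 0 0"

```text
time: 4.6
tool_pos: [570.7, 94.4, 137.6]
tcp_rot: [-1.567, -0.004, -1.363]
contact_force: [-1.5, -7.9, 8.9]
grip_width: 0.2
```

Call:
arm_command --pt "0 0.002 0 0" --pt "0 0.001 0 0" --pt "0 0 0 0"

```text
time: 4.9
tool_pos: [570.7, 94.4, 134.8]
tcp_rot: [-1.567, -0.004, -1.363]
contact_force: [-0.6, -7.6, 8.7]
grip_width: 0.4
```

Call:
arm_command --pt "0 0.004 0 0" --pt "0 0.003 0 0" --pt "0 0 0 0"

```text
time: 5.2
tool_pos: [570.7, 94.6, 127.6]
tcp_rot: [-1.567, -0.003, -1.363]
contact_force: [-0.1, -5.5, 9.5]
grip_width: 0.6
```

Call:
arm_command --pt "0 0.002 0 0" --pt "0 0.001 0 0" --pt "0 0 0 0"

```text
time: 5.5
tool_pos: [570.8, 94.6, 125.6]
tcp_rot: [-1.566, -0.003, -1.363]
contact_force: [-2.6, -6.6, 13.4]
grip_width: 0.3
```

Call:
arm_command --pt "0 0.001 0 0" --pt "0 0.001 0 0" --pt "0 0 0 0"

```text
time: 5.8
tool_pos: [570.9, 94.6, 125.1]
tcp_rot: [-1.565, -0.004, -1.363]
contact_force: [-6.1, -7.0, 23.3]
grip_width: 0.3
```

Call:
arm_command --pt "0 0.001 0 0" --pt "0 0 0 0" --pt "0 0 0 0"

```text
time: 6.1
tool_pos: [570.9, 94.6, 124.9]
tcp_rot: [-1.565, -0.004, -1.363]
contact_force: [-8.6, -6.5, 28.3]
grip_width: 0.1
```

```bash
python3 w.py look2.png
```

```text
press frame [   0.4 -121.5  124.9] rot [-1.565 -0.004 -1.363] F [-8.6 -6.5 28.3] 0.1055725432781349 6.1
```

View pics/look2.png

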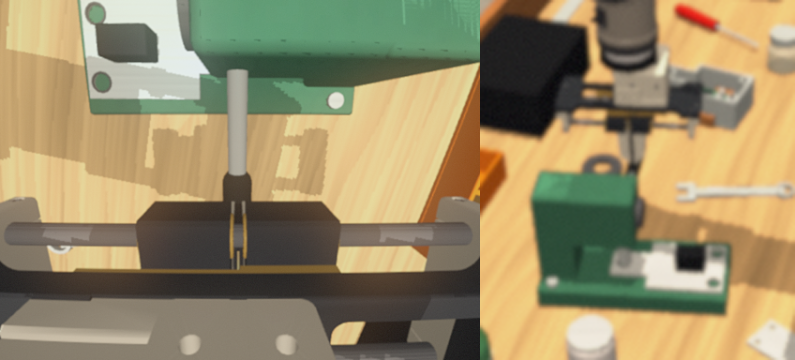

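The lever is at its stop: the tip stood still at about 117 mm (116 expected) while the force climbed to 28 N. I'll ease it back up along the arc.

Call:
arm_command --pt "0 -0.012 0 0" --pt "0 -0.014 0 0" --pt "-0.002 -0.016 0 0" --pt "-0.004 -0.018 0 0" --pt "-0.006 -0.018 0 0"

```text
time: 6.7
tool_pos: [567.1, 108.7, 199.5]
tcp_rot: [-1.568, 0.001, -1.364]
contact_force: [-0.2, 3.3, 2.7]
grip_width: 0.2
```

Call:
arm_command --pt "-0.008 -0.018 0 0" --pt "0 -0.02 0 0" --pt "0 -0.04 0 0" --pt "0 -0.045 0 0" --pt "0 0 0 0"

```text
time: 7.2
tool_pos: [567.2, 116.0, 328.0]
tcp_rot: [-1.557, -0.002, -1.363]
contact_force: [-0.2, -0.0, 0.2]
grip_width: 0.4
```

```bash
python3 w.py; python3 - <<'E'
from h import *
import pickle
o=bot.get_obs(); p=vision.capture('wrist'); s=vision.capture('side'); c=vision.capture('scene')
pickle.dump((o,p,s,c),open('v2.pkl','wb'))
for q in (p,s,c): print(find(q,'lever_grip',o),find(q,'cover_hub',o))
save(p,'w3.png',s=1.5)
E
```

```text
press frame [  1.2 -99.9 328. ] rot [-1.557 -0.002 -1.363] F [-0.2 -0.   0.2] 0.422544692758629 7.2
[(0.65, [560.9, 126.6, 199.4])] [(0.83, [468.4, 196.0, 32.8]), (0.55, [325.8, -167.5, 6.8])]
[(0.67, [560.2, 131.5, 196.4])] [(0.92, [273.6, 490.7, 1.3]), (0.69, [488.7, 462.5, 107.1]), (0.65, [305.4, -165.0, 5.7]), (0.62, [465.2, 203.1, 33.4])]
[(0.58, [589.7, 197.3, 91.6]), (0.38, [572.9, 102.5, 206.4])] [(0.93, [294.8, 463.5, 6.9]), (0.62, [478.9, 192.8, 35.1]), (0.57, [319.2, -177.5, 5.6])]
```

View pics/w3.png

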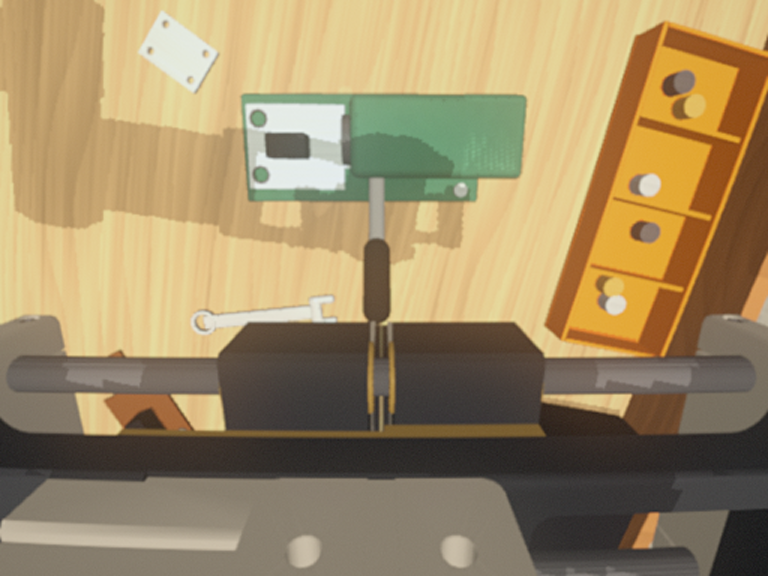

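The lever is back up at rest, and the cover is still in place with its hub at (287,145) and holes at (258,118) and (261,175). Next I'll refine the hub pose.

```bash
python3 - <<'E'
from h import *
import pickle
np.set_printoptions(precision=1,suppress=True)
o,p,s,c=pickle.load(open('v2.pkl','rb'))
print(o['joint_positions'])
g=cv2.cvtColor(p['img'],cv2.COLOR_RGB2GRAY)
# predicted hub top for given pose; fit by projected template: holes + hub
f=lambda L:(np.array(L,float)+.5)/1.5-.5
h=ray(p,f([(258,118),(261,175)]),35,o);d=h[0]-h[1];print('holes',h,np.linalg.norm(d)); yaw=np.arctan2(-d[0],d[1]);print('cover yaw',yaw)
m=h.mean(0);Rm=R.from_euler('z',yaw).as_matrix();print('hub from holes',m+Rm@[33,0,0],'nose hole',m+Rm@[123,0,0])
print('hub top',ray(p,f([(265,133),(306,131),(309,157),(268,158)]),65,o).mean(0))
E
```

```text
[ 0.1  0.4  1.2 -0.   1.5 -0.1]
holes [[421.9 217.1  35. ]
 [432.9 161.5  35. ]] 56.66405428854366
cover yaw 0.19625371709232206
hub from holes [459.8 195.8  35. ] nose hole [548.  213.3  35. ]
hub top [461.6 196.1  65. ]
```

Call:
arm_command --claw 0 --pt "-0.033 0 -0.029 0" --pt "-0.033 0 -0.029 0" --pt "-0.034 0 -0.03 0" --pt "0 0 0 -8.5" --pt "0 0 0 -8.5"

```text
time: 8.15
tool_pos: [457.3, 196.6, 320.7]
tcp_rot: [-1.571, -0.0, -1.058]
contact_force: [-0.1, -0.1, -0.9]
grip_width: 35.5
```

Call:
arm_command --pt "0 0 0 -8.5" --pt "0 0 0 -8.5" --pt "0 0 0 -8.5" --pt "0 0 0 -8.5" --pt "0 0 0 -8.5"

```text
time: 8.65
tool_pos: [458.3, 195.6, 320.2]
tcp_rot: [-1.571, 0.0, -0.318]
contact_force: [-0.7, -0.3, -0.5]
grip_width: 75.7
```

Call:
arm_command --pt "0 0.02 0 -8.5" --pt "0 0.04 0 -8.5" --pt "0 0.04 0 -8.5" --pt "0 0.03 0 -5" --pt "0 0 0 0"

```text
time: 9.15
tool_pos: [455.9, 194.9, 186.7]
tcp_rot: [-1.571, 0.009, 0.208]
contact_force: [-0.4, 0.0, -0.3]
grip_width: 91.8
```

```bash
python3 - <<'E'
from h import *
import pickle
o=bot.get_obs(); p=vision.capture('wrist'); print(o['tool_pos'],o['tcp_rot'],o['joint_positions'],o['grip_width'])
pickle.dump((o,p),open('v3.pkl','wb'))
# overlay predicted cover features
x,y,a=460,195.8,.2
Rm=R.from_euler('z',a).as_matrix(); org=np.array([x,y,30])-Rm@[-20,0,0]
im=p['img'].copy()
im=cv2.resize(im,None,fx=1.5,fy=1.5,interpolation=2)
def poly(L,col):
    q=proj(p,[org+Rm@np.array(v) for v in L],o); q=((q+.5)*1.5-.5)
    cv2.polylines(im,[np.round(q).astype(int)],True,col,1)
poly([(-40,-12,35),(0,-12,35),(0,12,35),(-40,12,35)],(255,0,0))
poly([(-65,-42,5),(35,-42,5),(35,-20,5),(85,-20,5),(85,20,5),(35,20,5),(35,42,5),(-65,42,5)],(0,0,255))
save({'img':im},'w4.png')
E
```

```text
[455.87965697 194.94949433 186.71592775] [-1.57119402  0.00878463  0.2082826 ] [ 2.49415727e-01  3.39842333e-01  1.66973862e+00 -3.97385413e-05
  1.14080525e+00 -1.52964822e+00] 91.76670843668069
```

View pics/w4.png

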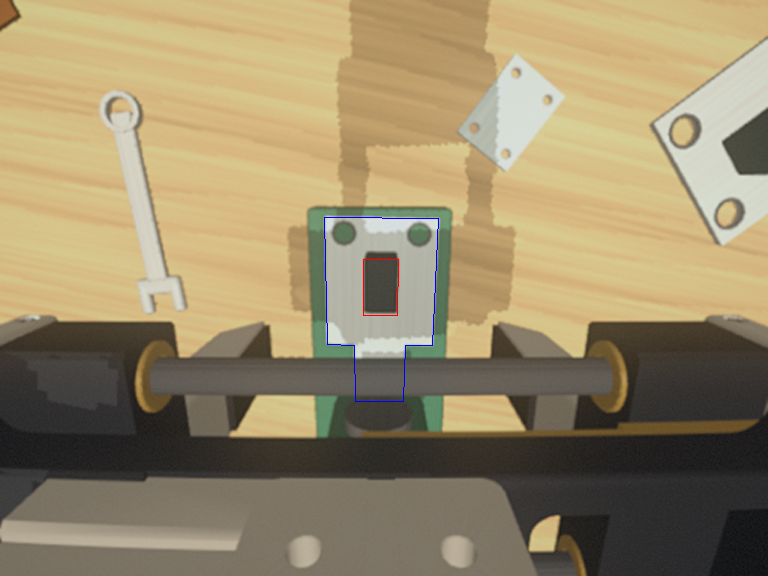

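The predicted outline lies on the plate within about a pixel, with the hub at (380,285), so the pose is confirmed. I'll go down onto the hub.

Call:
arm_command --pt "0.004 0.04 0 0" --pt "0 0.045 0 0" --pt "0 0.035 0 0" --pt "0 0 0 0" --pt "0 0 0 0"

```text
time: 9.7
tool_pos: [463.7, 196.8, 72.4]
tcp_rot: [-1.571, -0.002, 0.206]
contact_force: [0.3, -0.8, 0.5]
grip_width: 91.7
```

Call:
arm_command --pt "-0.003 0.015 0 0" --pt "0 0.01 0 0" --pt "0 0 0 0"

```text
time: 10.0
tool_pos: [460.0, 196.0, 46.5]
tcp_rot: [-1.571, -0.001, 0.207]
contact_force: [-0.5, 0.0, 0.2]
grip_width: 91.4
```

Call:
arm_command --claw 255 --pt "0 0 0 0" --pt "0 0 0 0" --pt "0 0 0 0" --pt "0 0 0 0" --pt "0 0 0 0"

```text
time: 10.5
tool_pos: [459.5, 195.9, 45.7]
tcp_rot: [-1.571, -0.0, 0.208]
contact_force: [0.0, 0.5, 0.6]
grip_width: 56.1
```

Call:
arm_command --pt "0 0 0 0" --pt "0 0 0 0" --pt "0 0 0 0" --pt "0 0 0 0" --pt "0 0 0 0"

```text
time: 11.0
tool_pos: [459.4, 195.8, 45.5]
tcp_rot: [-1.571, 0.0, 0.208]
contact_force: [-0.6, 0.5, 0.2]
grip_width: 23.6
```

The grip closed at 23.6 mm on the 24 mm hub. I'll lift it 6 mm (the ram gap is 16 mm) and draw it out of the throat.

Call:
arm_command --pt "0 -0.003 0 0" --pt "0 -0.003 0 0" --pt "0 0 0 0"

```text
time: 11.3
tool_pos: [459.6, 195.9, 51.9]
tcp_rot: [-1.571, -0.001, 0.208]
contact_force: [-0.5, -0.3, -2.1]
grip_width: 23.8
```

Call:
arm_command --pt "-0.01 0 0 0" --pt "-0.02 0 0 0" --pt "-0.02 0 0 0" --pt "-0.02 0 0 0" --pt "0 0 0 0"

```text
time: 11.8
tool_pos: [387.0, 180.7, 51.2]
tcp_rot: [-1.571, 0.004, 0.208]
contact_force: [-0.9, -0.3, -2.4]
grip_width: 23.7
```

```bash
python3 w.py look5.png
```

```text
press frame [-161.8    0.5   51.2] rot [-1.571  0.004  0.208] F [-0.9 -0.3 -2.4] 23.721888216868198 11.8
```

View pics/look5.png

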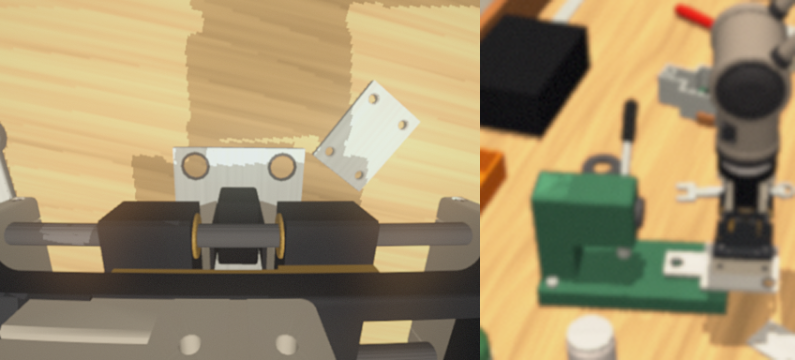

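The cover is out and held: the picture shows it between the fingers with its wide-end holes at (195,166) and (282,166), and the press and flat cover are undisturbed. I'll lift it high and carry it past the lever to a spot beyond the housing, where the wrist camera can see the bosses.

Call:
arm_command --pt "0 -0.03 0 0" --pt "0 -0.05 0 0" --pt "0 -0.05 0 0" --pt "0 -0.05 0 0" --pt "0 -0.05 0 0"

```text
time: 12.4
tool_pos: [391.1, 181.4, 284.1]
tcp_rot: [-1.571, -0.001, 0.208]
contact_force: [1.3, 0.7, -3.4]
grip_width: 23.9
```

Call:
arm_command --pt "0 -0.02 -0.02 0" --pt "0 0 -0.045 0" --pt "0 0 -0.045 0" --pt "0 0 -0.045 0" --pt "0.01 0 -0.045 0"

```text
time: 12.9
tool_pos: [442.0, -14.1, 302.1]
tcp_rot: [-1.571, -0.001, 0.208]
contact_force: [0.6, 0.1, -2.5]
grip_width: 23.6
```

Call:
arm_command --pt "0.025 0 -0.04 0" --pt "0.03 0 -0.04 0" --pt "0.03 0 -0.04 0" --pt "0.03 0 -0.04 0" --pt "0.03 0 -0.04 0"

```text
time: 13.4
tool_pos: [626.7, -179.9, 301.3]
tcp_rot: [-1.571, -0.001, 0.207]
contact_force: [1.1, 0.5, -1.4]
grip_width: 24.1
```

Call:
arm_command --pt "0.025 0 -0.03 0" --pt "0.02 0 -0.01 0" --pt "0.01 0 0 0" --pt "0 0 0 0" --pt "0 0 0 0"

```text
time: 13.9
tool_pos: [687.1, -205.8, 300.9]
tcp_rot: [-1.571, 0.001, 0.208]
contact_force: [-1.4, 0.8, -1.6]
grip_width: 23.6
```

```bash
python3 - <<'E'
from h import *
import pickle
o=bot.get_obs(); p=vision.capture('wrist'); s=vision.capture('side'); c=vision.capture('scene')
print(o['tool_pos'],o['tcp_rot'],o['joint_positions'],o['grip_width'])
pickle.dump((o,p,s,c),open('v4.pkl','wb'))
H=[]
for q in (p,s,c):
    r=find(q,'housing',o); print(r)
    if r: H.append(proj(q,[r[0][1]],o)[0])
    m=vision.regions_of(q,'housing'); print([(d['confidence'],np.argwhere(d['mask']).mean(0)[::-1],d['mask'].sum()) for d in m])
E
```

```text
[ 687.0576338  -205.84548202  300.93569051] [-1.57050158e+00  7.22780736e-04  2.07858708e-01] [-3.97743498e-01  7.12688746e-01  7.22823053e-01 -1.70699908e-04
  1.70684288e+00 -2.17642151e+00] 23.605428189062977
[(0.73, [541.0, -211.8, 29.1]), (0.3, [568.7, 164.4, 30.3])]
[(0.83, array([272.67233975,  65.6885637 ]), np.int64(6287))]
[(0.71, [698.8, -191.8, 289.5]), (0.65, [546.8, -198.6, 31.9])]
[(0.56, array([250.76416066, 171.49124614]), np.int64(971)), (0.45, array([282.89385475, 282.55865922]), np.int64(358))]
[(0.96, [547.3, -216.2, 30.1])]
[(0.73, array([231.64204825, 287.68586903]), np.int64(2031))]
```

```bash
python3 - <<'E'
from h import *
import pickle
o,p,s,c=pickle.load(open('v4.pkl','rb'))
a=cv2.resize(p['img'][0:150,180:360],None,fx=4,fy=4,interpolation=2)[:, :440]
a=cv2.resize(p['img'][0:150,200:360],None,fx=3,fy=3,interpolation=2) #480x450
b=cv2.resize(c['img'][255:319,195:267],None,fx=4,fy=4,interpolation=2) #288x256
d=cv2.resize(s['img'][150:194,222:294],None,fx=4,fy=4,interpolation=2) #288x176
im=np.zeros((450,768,3),np.uint8); im[:,:480]=a; im[:256,480:]=b; im[256:432,480:]=d
save({'img':im},'h5.png')
E
```

```text
(no output)
```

View pics/h5.png

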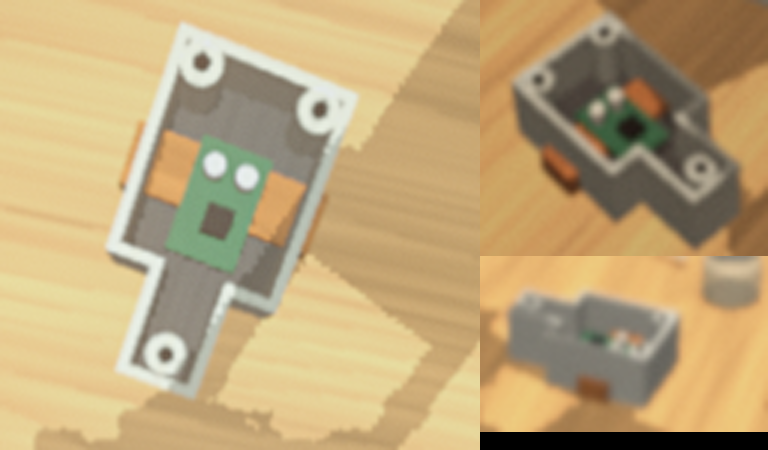

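The picture shows the three housing holes. In the wrist view they are at (320,109), (202,62) and (165,354). In the scene crop they are at (604,33), (539,79) and (700,168).

```bash
python3 - <<'E'
from h import *
import pickle
from scipy.optimize import least_squares
np.set_printoptions(precision=2,suppress=True)
o,p,s,c=pickle.load(open('v4.pkl','rb'))
W=(np.array([[320,109],[202,62],[165,354]])+.5)/3-.5+[200,0]
C=(np.array([[604-480,33],[539-480,79],[700-480,168]])+.5)/4-.5+[195,255]
B=np.array([[-53,28],[-53,-28],[70,0]])
for n,q,uv in (('wrist',p,W),('scene',c,C)):
    h=ray(q,uv,55,o)[:,:2]
    f=lambda v:(R.from_euler('z',v[2]).as_matrix()[:2,:2]@B.T).T+v[:2]-h
    r=least_squares(lambda v:f(v).ravel(),[547,-210,0])
    print(n,h.tolist(),np.linalg.norm(h[0]-h[1]),'pose',r.x,'res',np.abs(r.fun).max())
E
```

```text
wrist [[500.3380580500591, -173.0212444120855], [492.83725474788446, -228.3739391269132], [618.4779345519997, -218.2906760825362]] 55.858597031887825 pose [ 549.1  -208.26   -0.14] res 0.2611975596707907
scene [[499.33573249718887, -172.67956963438655], [490.8434517926044, -227.50696936575412], [616.6182175369095, -217.54275266987503]] 55.48119134327075 pose [ 547.47 -207.63   -0.14] res 0.3668105192720361
```

The two cameras agree within 2 mm: the housing is at about (548.7, −208.1) with yaw −0.14. Next I'll check how the cover sits in the hand, using the hole pixels from the earlier view.

```bash
python3 - <<'E'
from h import *
import pickle
np.set_printoptions(precision=2,suppress=True)
o,p,s,c=pickle.load(open('v4.pkl','rb'))
M=np.array(p['mount'])
uv=(np.array([[195,166],[282,166.]])+.5)/.9375-.5
n=cv2.undistortPoints(uv.reshape(-1,1,2),np.array(p['camera_matrix']),np.array(p['dist_coeffs'])).reshape(-1,2)
d=np.c_[n,np.ones(2)]@M[:3,:3].T
for y in (10.5,):
    h=M[:3,3]+d*((y-M[1,3])/d[:,1])[:,None]; print('cover holes in tool frame (exp x -33, z -28/28)',h)
# rim of holes in present picture, full-res dump as hough
g=cv2.cvtColor(p['img'],cv2.COLOR_RGB2GRAY)
# move calc
a=.2079;t=np.array([528.9,-205.3])-o['tool_pos'][:2]
b=-.14
print('in target tool axes x,z:',R.from_euler('z',-b).apply([*t,0]),'twist deg',np.degrees(a-b))
E
```

```text
cover holes in tool frame (exp x -33, z -28/28) [[-33.08  10.5  -27.03]
 [-33.11  10.5   29.02]]
in target tool axes x,z: [-156.69  -21.53    0.  ] twist deg 19.93320169260134
```

Call:
arm_command --pt "0 0 0 6.6" --pt "0 0 0 6.6" --pt "0 0 0 6.7" --pt "-0.03 0 -0.005 0" --pt "-0.04 0 -0.006 0"

```text
time: 14.85
tool_pos: [616.2, -206.8, 299.9]
tcp_rot: [-1.57, 0.001, -0.139]
contact_force: [0.1, -0.4, -1.7]
grip_width: 23.4
```

Call:
arm_command --pt "-0.04 0 -0.006 0" --pt "-0.03 0.02 -0.004 0" --pt "-0.017 0.04 0 0" --pt "0 0.04 0 0" --pt "0 0.04 0 0"

```text
time: 15.35
tool_pos: [528.3, -204.9, 161.4]
tcp_rot: [-1.572, -0.002, -0.14]
contact_force: [0.7, -0.7, -2.9]
grip_width: 24.1
```

Call:
arm_command --pt "0 0.03 0 0" --pt "0 0.01 0 0" --pt "0 0 0 0" --pt "0 0 0 0"

```text
time: 15.75
tool_pos: [529.7, -205.3, 123.2]
tcp_rot: [-1.572, -0.003, -0.14]
contact_force: [-0.4, -0.1, -2.0]
grip_width: 23.8
```

Call:
arm_command --pt "-0.001 0.015 0 0" --pt "0 0.015 0 0" --pt "0 0.0075 0 0" --pt "0 0 0 0" --pt "0 0 0 0"

```text
time: 16.25
tool_pos: [528.5, -205.0, 85.3]
tcp_rot: [-1.572, -0.002, -0.14]
contact_force: [-0.3, -0.1, -1.7]
grip_width: 23.4
```

```bash
python3 - <<'E'
from h import *
import pickle
o=bot.get_obs(); p=vision.capture('wrist'); s=vision.capture('side'); c=vision.capture('scene')
print(o['tool_pos'],o['tcp_rot'],o['contact_force'],o['grip_width'],o['time'])
pickle.dump((o,p,s,c),open('v5.pkl','wb'))
a=cv2.resize(p['img'][130:310,120:390],None,fx=480/270,fy=480/270,interpolation=2) #480x320
b=cv2.resize(c['img'][240:312,190:268],(312,288),interpolation=2)
d=cv2.resize(s['img'][140:200,220:298],(312,240),interpolation=2)
im=np.zeros((528,792,3),np.uint8); im[:320,:480]=a; im[:288,480:]=b; im[288:,480:]=d
# brightened scene zoom on nose below
save({'img':im},'h6.png')
E
```

```text
[ 528.46197961 -205.00130097   85.27118672] [-1.57151248 -0.00195654 -0.13959061] [-0.30932644 -0.14110859 -1.73650421] 23.41572929447883 16.25
```

View pics/h6.png

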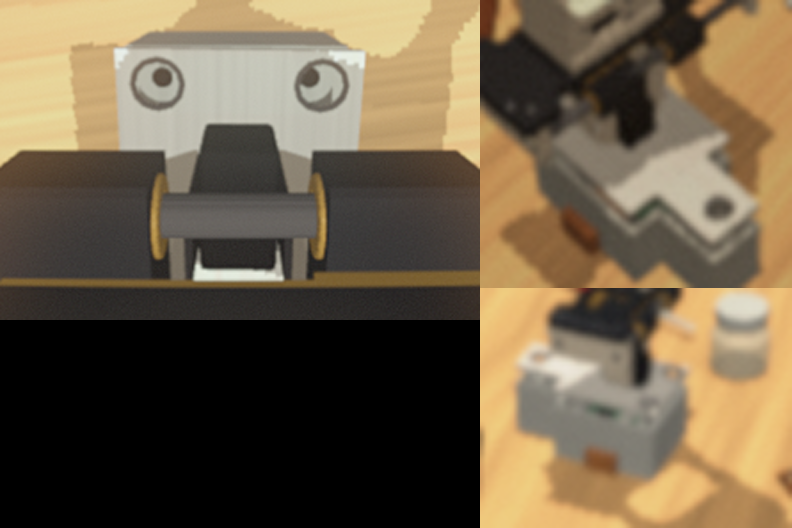

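The wrist view shows both wide-end threads through the cover's holes: the left thread at (162,77) in its hole at (157,84), and the right at (310,77) in its hole at (321,85). In the scene crop the nose hole is at (719,208). I'll measure the remaining offset.

```bash
python3 - <<'E'
from h import *
import pickle
np.set_printoptions(precision=2,suppress=True)
o,p,s,c=pickle.load(open('v5.pkl','rb'))
k=480/270
f=lambda L:(np.array(L,float)+.5)/k-.5+[120,130]
H=ray(p,f([(157,83.5),(321,85)]),74.8,o); T=ray(p,f([(162,77),(310,77)]),55,o)
Ti=R.from_euler('z',.14)
d=Ti.apply(T-H); d[:,2]=0
print('cover holes',H,'\nthreads',T,'\nthread-cover in cover axes',d, d.mean(0))
q=(np.array([[719-480,208]])+.5)/4-.5+[190,240]
N=ray(c,q,74.8); print('scene nose cover hole',N,'expected',o['tool_pos']+R.from_euler('z',-.14).apply([90,0,0]))
Ts=np.array([616.6,-217.5,55]); print('thread-cover nose (scene only, cover axes)',Ti.apply(Ts-N[0]))
# enlarged views of the nose
a=cv2.resize(c['img'][272:308,228:264],(390,390),interpolation=2)
u=np.round(proj(s,[o['tool_pos']+R.from_euler('z',-.14).apply([90,0,0])-[0,0,10.5]])[0]).astype(int);print(u)
b=cv2.resize(s['img'][u[1]-18:u[1]+18,u[0]-18:u[0]+18],(390,390),interpolation=2)
save({'img':np.hstack([a,b])},'nose.png')
E
```

```text
cover holes [[ 491.55 -226.89   74.8 ]
 [ 499.76 -171.81   74.8 ]] 
threads [[ 492.98 -228.52   55.  ]
 [ 500.77 -172.81   55.  ]] 
thread-cover in cover axes [[ 1.65 -1.41  0.  ]
 [ 1.13 -0.86  0.  ]] [ 1.39 -1.13  0.  ]
scene nose cover hole [[ 615.87 -217.08   74.8 ]] expected [ 617.58 -217.56   85.27]
thread-cover nose (scene only, cover axes) [  0.78  -0.31 -19.8 ]
[234 157]
```

The remaining offset is only about 1 mm. I'll trim it and take the last look.

Call:
arm_command --pt "0.001 0 -0.0008 0" --pt "0 0 0 0" --pt "0 0 0 0" --pt "0 0 0 0" --pt "0 0 0 0"

```text
time: 16.9
tool_pos: [528.6, -205.5, 84.0]
tcp_rot: [-1.571, 0.0, -0.14]
contact_force: [-0.2, -1.6, -1.8]
grip_width: 23.5
```

```bash
python3 - <<'E'
from h import *
o=bot.get_obs(); p=vision.capture('wrist'); s=vision.capture('side'); c=vision.capture('scene')
print(o['tool_pos'],o['tcp_rot'],o['contact_force'],o['grip_width'],np.abs(o['dq']).max())
print(find(c,'lever_grip'),find(s,'lever_grip'))
a=cv2.resize(p['img'][150:220,170:330],(790,346),interpolation=2)
b=cv2.resize(c['img'][275:305,230:264],(283,250),interpolation=2)
d=cv2.resize(s['img'][140:170,217:251],(283,250),interpolation=2)
e=cv2.resize(s['img'][120:290,150:290],(206,250),interpolation=2)
im=np.zeros((596,790,3),np.uint8); im[:346]=a; im[346:,:283]=b; im[346:,283:566]=d; im[346:,566:772]=e
save({'img':im},'fin.png')
E
```

```text
[ 528.60422218 -205.51267291   84.04835945] [-1.57070627e+00  3.41710348e-07 -1.39634786e-01] [-0.22761537 -1.60763956 -1.75366572] 23.51831074681451 0.0019275736924379329
[(0.44, [571.8, 197.5, 27.6])] [(0.73, [561.1, 131.5, 195.1]), (0.37, [540.7, -173.9, 28.2])]
```

View pics/fin.png

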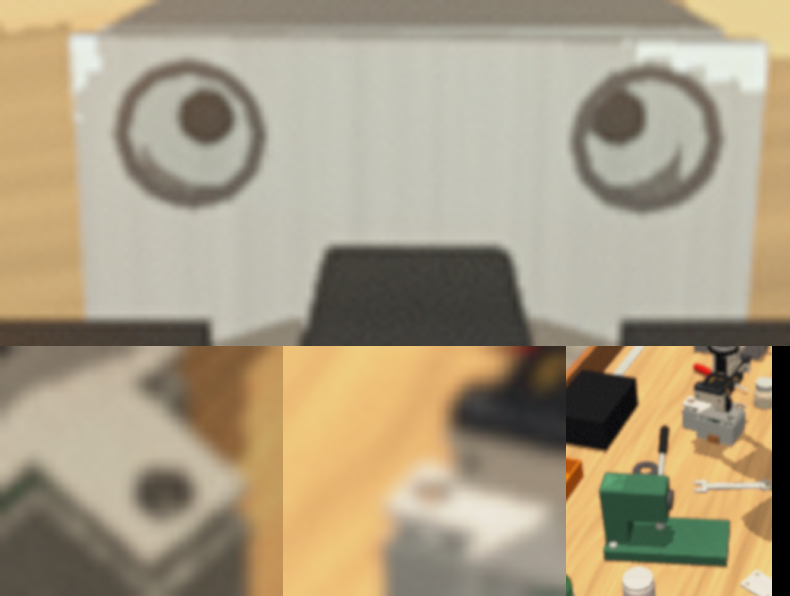

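The threads lie wholly inside both wide-end holes. The TCP has settled to 84.0 mm, so I'll raise it by about 1.5 mm to restore the 15 mm gap, and move it another 0.5 mm sideways.

Call:
arm_command --pt "0.0005 -0.0015 -0.0005 0" --pt "0 0 0 0" --pt "0 0 0 0" --pt "0 0 0 0" --pt "0 0 0 0"

```text
time: 17.65
tool_pos: [529.0, -206.1, 85.6]
tcp_rot: [-1.571, -0.0, -0.14]
contact_force: [-0.1, -0.3, -1.6]
grip_width: 23.9
```

Call:
arm_command --pt "0 0 0 0" --pt "0 0 0 0" --pt "0 0 0 0" --pt "0 0 0 0" --pt "0 0 0 0"

```text
time: 18.15
tool_pos: [529.1, -206.1, 85.6]
tcp_rot: [-1.571, -0.0, -0.14]
contact_force: [0.3, 0.5, -1.4]
grip_width: 23.7
```

```bash
python3 -c "
from plant import job; print(job.close_job())"
```

```text
the job is handed in; nothing more can be done
None
```

I seated the bush, took the cover out of the press, and handed the job in at about 18 s with the arm holding the cover over the housing, nose over nose.

- **Press:** I pushed the lever until the fingertip stopped at about 117 mm (116 mm expected at the stop), with the force rising to 28 N. I then let it spring back; the later pictures show the lever up.
- **Cover:** I used the smaller non-brown cover, the one in the press. It is gripped on the hub (23.7 mm opening) and steady. The tool is level within 0.001 rad, and the cover's underside is about 15 mm above the rim. The wrist force shows only the cover's weight.
- **Hole alignment:** In the wrist picture both wide-end threads show wholly inside the cover's holes, about 1 to 2 mm off centre against 4.5 mm allowed. I moved the cover about 1 mm further to centre them and did not look again after that.
- **Nose hole, less certain:** No camera looked straight down through it. The scene camera put it within about 1 mm of its thread, and it agrees with the pose measured from the other two holes, but its thread is not clearly visible in the blurred crop.
- **Camera disagreement:** The wrist and scene cameras differed by about 1.7 mm on where the housing is, and the wrist view put the cover about 1 mm to one side in the jaws.

No contact with the other things on the bench was seen; I checked this only from the pictures.

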